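# Change over the reagent bottles on an analyser deck

## Robot

A 6-joint arm with a two-finger parallel gripper is mounted at the origin on the work surface. World frame = base frame: x ahead of the robot, y to its left, z up, the work surface at z = 0. Lengths are in mm, angles in rad, forces in N, time in s.
With the tool pointing down it reaches from about 300 to 875 mm from the base axis. Payload 4.2 kg.
Tool frame: the origin (TCP) lies at the very end of the fingers, on their centre line; the grasp point (between the pads) lies 19 mm behind it; y points along the fingers, x is the direction in which the jaws open and shut, and the axes are right-handed (so a half turn about y gives the same grasp; the last joint's range is limited). The gripper opens to 85 mm and grips with 20 to 120 N. Pads are 22 mm wide; open, the fingers measure 114 mm over their backs; the gripper's body (76 mm by 85 mm) begins 54 mm behind the grasp point. The pads swing forward as they close: fully open they stand 13 mm farther back than shut.
Start: joints at [1.306, 0.32, 1.565, -0, 1.257, -0.02], TCP at [139.359, 557.871, 231.338] pointing down, gripper open.
Joint ranges: [-3.11, 3.11], [-0.84, 2.01], [0.21, 2.61], [-1.34, 4.49], [0.05, 2.63], [-2.56, 2.56]. Speed limits (rad/s): [2.57, 2.57, 3.14, 3.14, 3.14, 3.14].

## Interface

Orientations are given as a rotation vector (axis times angle).
In Python, from station import manip gives the robot as it stands.
- The arm moves only by the shell command python3 -m creep 'ROWS' [OPENING] [FORCE]. ROWS is JSON, a list of rows, each an object with "slide": the shift along the tool's x, y, z in m, a list of three; "yaw": the turn about the tool's y in rad. A call has 1 to 10 rows; each row shifts and turns the commanded pose from where the row before left it, along the tool's axes as they then stand; what a row does not reach is not made up. A row lasts 1/8 s, in which the tool goes at most 62.5 mm and 10.7 degrees, less where a joint would pass 70% of its speed; a pose out of reach is approached as far as the arm can. A call with a gripper value outside its range is refused whole. OPENING is the opening, from 0 (shut) to 1 (fully open), set as the call begins (- or left out, the last holds). The fingers move at their own pace and stop on an object; FORCE is the grip in N (left out, the last holds). Time passes only in rows, so rows that do not move let the fingers close. It gives the time, the measured TCP pose, the force and the opening at its end, in the units of the state.
- manip.observe(): the state, without advancing time (a new reading comes with each control period).
- manip.get_image(name): name is "scene" or "top" or "wrist"; returns the picture (480x640x3 uint8, blue, green, red); there is no depth.
- manip.camera_params(name): a dict with "fx", "fy", "cx", "cy" (pixels), "rvec" (rotation vector, rad) and "tvec" (3), from world to camera coordinates, as OpenCV has them. Camera axes: x right, y down, z forward; pixel columns grow to the right and rows downward; lengths in mm; the calibration is good to about 2 mm. A picture is of the moment at which its call begins: read the wrist's pose just before it. camera_params takes no time and is no camera call; for the wrist camera it gives the pose at the moment of the call.
- manip.close_job(): hands the job in, once; it reports no verdict.
The state is a dict: "time": time; "qpos": joint angles; "joint_velocities": joint speeds; "joint_torque": joint torques, N m; "eef_pos": TCP position; "tool_rot": TCP orientation; "force": force on the tool from outside, world axes, zero at the start; "torque": the same for the moment, N m; "opening": finger opening in mm.
Only numpy, scipy, OpenCV 4.12 (cv2) and the standard library are available. Lean on these libraries where they do the work, as an engineer would, in place of code of your own. Each camera call takes 0.05 s, during which the arm holds its last target.

## Task

Change over the analyser's reagents: first take the spent, uncapped grey bottle out of the red station and stand it in the black return tray, and only then stand the new red-capped bottle in the red station; the blue-capped and yellow-capped bottles go in the blue and yellow stations, before or after. Keep every bottle upright, set each down gently (not dropped) so that it stands flat on the floor inside the rim, and let go of it. Leave the tube rack and the computer mouse where they are.

Things in the scene. Friction and masses are not known exactly. Their poses are not given: they have to be found in the camera images.
- red_bottle_center (a point): Full reagent bottle: upright round white bottle, body 44 mm in diameter and 48 mm high, then a shoulder and a red screw cap 31 mm in diameter; 72 mm high in all, with a red band round the body; 60 to 130 g. It stands loose on the worktop in front of the deck. This point is on its axis, half-way up (36 mm above its underside); z is up along the axis.
- blue_bottle_center (a point): Full reagent bottle: upright round white bottle, body 44 mm in diameter and 48 mm high, then a shoulder and a blue screw cap 31 mm in diameter; 72 mm high in all, with a blue band round the body; 60 to 130 g. It stands loose on the worktop in front of the deck. This point is on its axis, half-way up (36 mm above its underside); z is up along the axis.
- yellow_bottle_center (a point): Full reagent bottle: upright round white bottle, body 44 mm in diameter and 48 mm high, then a shoulder and a yellow screw cap 31 mm in diameter; 72 mm high in all, with a yellow band round the body; 60 to 130 g. It stands loose on the worktop in front of the deck. This point is on its axis, half-way up (36 mm above its underside); z is up along the axis.
- spent_bottle_center (a point): Spent reagent bottle: same body (44 mm diameter, 48 mm high, 72 mm in all) in grey with a paper-white band and an open, uncapped neck 25 mm across with a black mouth; 25 to 60 g. It starts standing loose in the red station. This point is on its axis, half-way up (36 mm above its underside); z is up along the axis.
- red_station: The red station: a fixed shallow round red dish on the low white reagent deck, 72 mm outside and 62 mm inside diameter, rim 12 mm high, inner floor 4 mm above its underside. Its origin is the centre of its underside, which lies on the deck top 12 mm above the worktop; z up.
- blue_station: The blue station: a fixed shallow round blue dish on the low white reagent deck, 72 mm outside and 62 mm inside diameter, rim 12 mm high, inner floor 4 mm above its underside. Its origin is the centre of its underside, which lies on the deck top 12 mm above the worktop; z up.
- yellow_station: The yellow station: a fixed shallow round yellow dish on the low white reagent deck, 72 mm outside and 62 mm inside diameter, rim 12 mm high, inner floor 4 mm above its underside. Its origin is the centre of its underside, which lies on the deck top 12 mm above the worktop; z up.
- return_tray: The return tray: a fixed shallow square black tray on the same deck, 84 x 84 mm outside, 74 x 74 mm inside, rim 16 mm high, inner floor 5 mm above its underside. Its origin is the centre of its underside, on the deck top 12 mm above the worktop; x and y along its sides, z up.
- tube_rack_center (a point): Bystander: loose blue rack, 200 x 90 mm, with capped sample tubes reaching 112 mm above the worktop. This point is in its middle, 56 mm up; x along its length.
- mouse_center (a point): Bystander: loose black computer mouse, 105 x 60 mm and 30 mm high. This point is in its middle, 15 mm up; x along its length.
There are look-alikes about, which are no part of the job. What is shaped like the part that bears blue_bottle_center but green is not meant.

How it is judged (in metres and radians):
On the way:
1. the spent bottle stands upright and still on the floor of the return tray, while the red-capped bottle is not yet in the red station (horizontal distance between spent_bottle_center and return_tray below 0.022 m and z of spent_bottle_center in the frame of return_tray between 0.037 and 0.045 m and angle between spent_bottle_center's own z axis and vertical below 0.1 rad and linear speed of spent_bottle below 0.02 m/s and not (horizontal distance between red_bottle_center and red_station below 0.03 m)), for 0.2 s.
At the end, for the whole second after the job is handed in: Spent bottle in the return tray (axis within 22 mm of its centre), each capped bottle in the station of its own colour (within 13 mm); all flat on the floor (height within 4 mm), upright within 0.1 rad, released and still (under 20 mm/s) (horizontal distance between spent_bottle_center and return_tray below 0.022 m and z of spent_bottle_center in the frame of return_tray between 0.037 and 0.045 m and angle between each of spent_bottle_center, red_bottle_center, blue_bottle_center, yellow_bottle_center's own z axis and vertical below 0.1 rad and linear speed of each of spent_bottle, red_bottle, blue_bottle, yellow_bottle below 0.02 m/s and horizontal distance between red_bottle_center and red_station below 0.013 m and z of red_bottle_center in the frame of red_station between 0.036 and 0.044 m and horizontal distance between blue_bottle_center and blue_station below 0.013 m and z of blue_bottle_center in the frame of blue_station between 0.036 and 0.044 m and horizontal distance between yellow_bottle_center and yellow_station below 0.013 m and z of yellow_bottle_center in the frame of yellow_station between 0.036 and 0.044 m); the robot touches nothing.
It fails at once if a bottle is tipped by more than 0.6 rad (angle between any of red_bottle_center, blue_bottle_center, yellow_bottle_center, spent_bottle_center's own z axis and vertical above 0.6 rad).
It fails at once if a bottle is dropped: it moves faster than 0.6 m/s with its centre less than 64 mm above the worktop (a free fall of about 20 mm or more to the floor of a station or tray) ((height (world z) of red_bottle_center below 0.064 m and linear speed of red_bottle above 0.6 m/s) or (height (world z) of blue_bottle_center below 0.064 m and linear speed of blue_bottle above 0.6 m/s) or (height (world z) of yellow_bottle_center below 0.064 m and linear speed of yellow_bottle above 0.6 m/s) or (height (world z) of spent_bottle_center below 0.064 m and linear speed of spent_bottle above 0.6 m/s)).
It fails at once if the tube rack or the mouse is moved by more than 20 mm (distance of any of tube_rack_center, mouse_center from where it was at the start of the episode above 0.02 m).
It also fails if it takes over 112 s, if anything falls off the work surface, if the arm or the gripper's body presses on something with over 40 N, if the wrist force passes 120 N, or if a joint passes its speed limit or range.

## Working session

There is one attempt and no reset: what is moved stays moved. The work goes in short steps, Python scripts to look and compute and a shell command to move; the robot and the scene stay as the last step left them, time stands still between calls to the robot, and variables do not carry over. Pictures are saved under pics/ and viewed, and the job is handed in when it is done.

```bash
ls; mkdir -p pics; python3 - <<'E'
from station import manip
import cv2
print(manip.observe())
for n in ["scene","top","wrist"]:
    print(n,manip.camera_params(n))
    cv2.imwrite(f"pics/{n}0.png",manip.get_image(n))
E
```

```text
pics
{'time': 0.0, 'qpos': array([ 1.30596546e+00,  3.20323219e-01,  1.56570353e+00, -9.86768729e-06,
        1.25742638e+00, -1.99913405e-02]), 'joint_velocities': array([ 0.00012462, -0.00027165, -0.00053902, -0.00193275,  0.00140792,
       -0.00075088]), 'joint_torque': array([-1.05613508e-03, -4.15521204e+01, -2.34165430e+01,  2.53527520e-05,
        8.08667857e-03,  7.87097918e-06]), 'eef_pos': array([139.24792816, 557.37351986, 230.45478034]), 'tool_rot': array([-1.31627462, -1.0258973 ,  1.02837277]), 'force': array([ 0.23253999, -0.33579192, -0.26453139]), 'torque': array([-0.02747326, -0.00626621, -0.01442028]), 'opening': 85.2519669702522}
scene {'fx': 571.9335948483565, 'fy': 571.9335948483565, 'cx': 311.6159371387137, 'cy': 238.6928281910544, 'rvec': array([ 2.24092873,  1.33032353, -0.42630527]), 'tvec': array([-246.69927977, -349.84472332, 1585.20528604])}
top {'fx': 593.2910801316488, 'fy': 593.2910801316488, 'cx': 317.706515749498, 'cy': 237.19798046205128, 'rvec': array([ 2.20209299, -2.18794958,  0.04629405]), 'tvec': array([  12.82883305,  538.42164588, 1430.95845023])}
wrist {'fx': 351.8807117375858, 'fy': 351.8807117375858, 'cx': 314.4717641057236, 'cy': 238.72856852245886, 'rvec': array([-2.2865999 , -1.78594007, -0.259706  ]), 'tvec': array([-575.32106624,  -36.37923266,  377.64738172])}
```

View pics/top0.png

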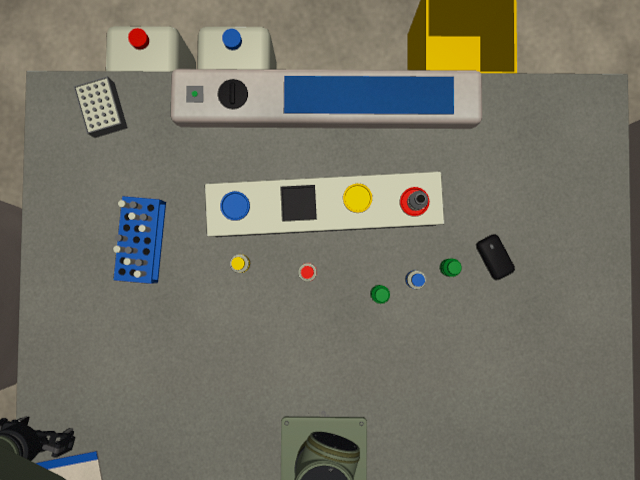

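View pics/scene0.png

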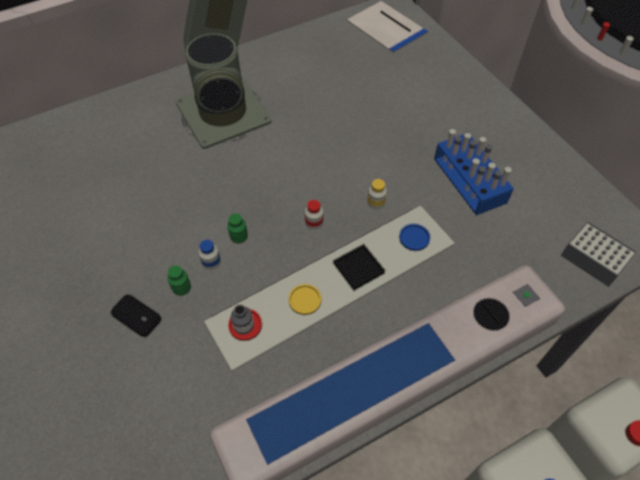

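View pics/wrist0.png

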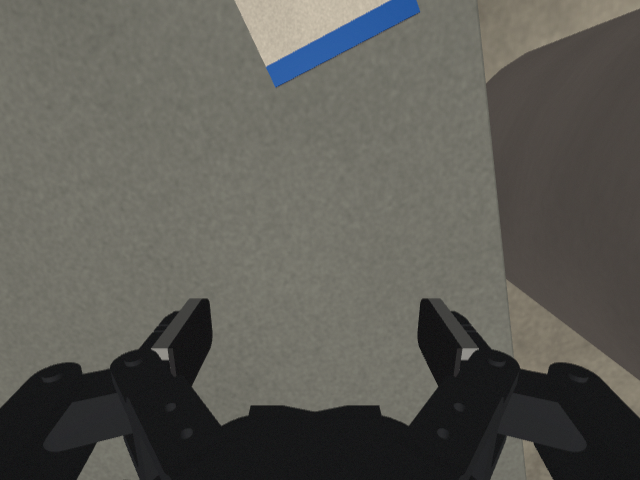

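Top view shows the candidates. Red cap: the bottle at (307,272), versus the red-capped jug at (138,38). Blue cap: the bottle at (417,280), versus the jug at (232,38) and green look-alikes at (380,294) and (451,268). Yellow cap (240,263). Spent grey bottle (417,200) in the red dish. I choose by the description and check in a crop.

```bash
cat > h.py <<'E'
import numpy as np, cv2
from station import manip
def ray(n,u,v,P=None):
    p=P or manip.camera_params(n); R,_=cv2.Rodrigues(p['rvec']); t=np.array(p['tvec'])
    d=R.T@np.array([(u-p['cx'])/p['fx'],(v-p['cy'])/p['fy'],1]); return -R.T@t,d
def at(n,u,v,z,P=None):
    c,d=ray(n,u,v,P); return (c+d*(z-c[2])/d[2])
def proj(n,X,P=None):
    p=P or manip.camera_params(n); K=np.array([[p['fx'],0,p['cx']],[0,p['fy'],p['cy']],[0,0,1]])
    return cv2.projectPoints(np.array(X,float).reshape(-1,3),np.array(p['rvec']),np.array(p['tvec']),K,None)[0].reshape(-1,2)
E
python3 - <<'E'
import cv2,numpy as np
from h import *
im=cv2.imread('pics/top0.png')
cv2.imwrite('pics/topc.png',cv2.resize(im[165:310,200:520],None,fx=2.5,fy=2.5,interpolation=cv2.INTER_CUBIC))
s=cv2.imread('pics/scene0.png')
cv2.imwrite('pics/scc.png',cv2.resize(s[165:365,100:460],None,fx=2.2,fy=2.2,interpolation=cv2.INTER_CUBIC))
for nm,I in (('top',im),('scene',s)):
  hsv=cv2.cvtColor(I,cv2.COLOR_BGR2HSV);H,S,V=cv2.split(hsv)
  for c,m in (('red',((H<8)|(H>172))),('yel',(H>20)&(H<35)),('blu',(H>100)&(H<125))):
    m=(m&(S>130)&(V>80)).astype(np.uint8)
    n,l,st,ce=cv2.connectedComponentsWithStats(m)
    for i in range(1,n):
      if 60<st[i][4]<1500 : print(nm,c,st[i],ce[i].round(1), at(nm,*ce[i],72)[:2].round(1), at(nm,*ce[i],20)[:2].round(1))
E
```

```text
top red [128  28  20  19 288] [137.1  37.1] [1008.5  447.9] [1028.7  464.5]
top red [400 187  30  29 362] [411.7 201.8] [ 619.8 -203.1] [ 625.4 -211.1]
top red [301 266  13  13 135] [306.8 271.8] [454.7  40.8] [454.2  42. ]
top yel [408   0  17  70 945] [416.7  40.1] [1004.3 -215.5] [1024.4 -223.9]
top yel [343 183  29  30 668] [357.2 197.5] [629.  -75.9] [635.  -79.1]
top yel [231 257  14  13 142] [237.6 262.9] [474.3 202.3] [474.4 209.6]
top blu [223  29  18  18 265] [231.2  37.6] [1008.3  224.3] [1028.5  232.4]
top blu [221 191  29  29 650] [234.7 205.4] [608.8 210.9] [614.  218.5]
top blu [412 274  13  12 130] [417.8 279.5] [ 438.6 -217.3] [ 437.5 -225.8]
top blu [ 36 451  62  19 460] [ 68.2 460.1] [ 19.2 585.7] [  2.2 607.4]
scene red [307 200  13  13 131] [313.3 205.8] [456.3  39.8] [421.   58.1]
scene red [229 310  33  30 345] [247.5 328.1] [ 661.9 -220.5] [ 636.9 -215.2]
scene red [629 421  11  24 192] [635.  431.1] [1175.3  300.1] [1175.9  331.4]
scene yel [372 179  13  13 126] [377.8 185. ] [475.8 201.2] [441.6 227.5]
scene yel [289 285  32  29 743] [304.5 298.9] [658.7 -90.3] [633.6 -78.5]
scene blu [391  29  36  22 136] [408.3  39.8] [ 63.6 561.8] [  8.8 606.1]
scene blu [400 225  29  25 566] [414.2 236.8] [639.1 192.8] [613.  218.8]
scene blu [200 240  13  12 121] [206.1 245.6] [ 439.  -217.4] [ 402.8 -211.9]
```

View pics/topc.png

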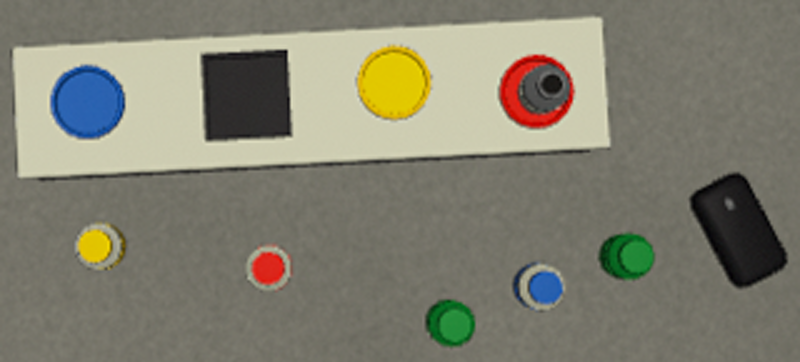

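View pics/scc.png

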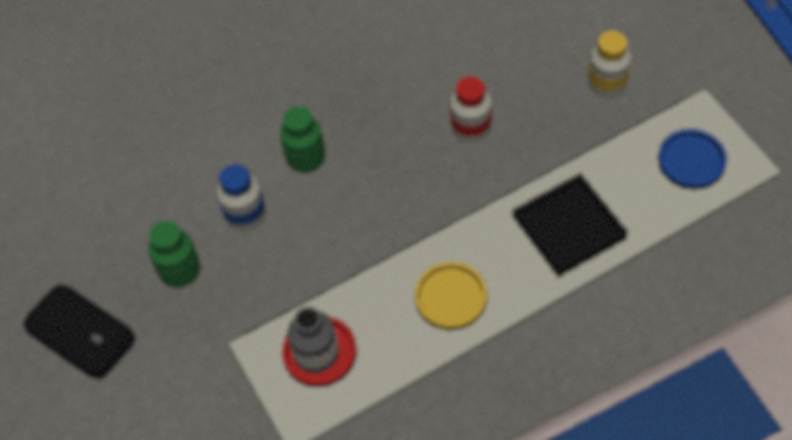

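```bash
python3 - <<'E'
from h import *
s=manip.observe(); print(cv2.Rodrigues(s['tool_rot'])[0].round(3))
ims={n:cv2.imread(f'pics/{n}0.png') for n in('top','scene')}
for n,I in ims.items():
  H,S,V=cv2.split(cv2.cvtColor(I,cv2.COLOR_BGR2HSV))
  for c,m in (('red',((H<8)|(H>172))&(S>130)),('yel',(H>20)&(H<35)&(S>130)),('blu',(H>100)&(H<125)&(S>130))):
    m=(m&(V>60)).astype(np.uint8)
    k,l,st,ce=cv2.connectedComponentsWithStats(m)
    for i in range(1,k):
      x,y,w,h,a=st[i]
      if 24<w<36 and 20<h<36 and y>100:
        cnt=max(cv2.findContours((l==i).astype(np.uint8),cv2.RETR_EXTERNAL,cv2.CHAIN_APPROX_NONE)[0],key=len)
        hull=cv2.convexHull(cnt)[:,0].astype(float)
        W=np.array([at(n,u,v,24)[:2] for u,v in hull]) 
        cc,r=cv2.minEnclosingCircle(W.astype(np.float32))
        A=np.c_[2*W,np.ones(len(W))]; q=np.linalg.lstsq(A,(W**2).sum(1),rcond=None)[0]
        print(n,c,'minenc',np.round(cc,1),round(r,1),'lsq',q[:2].round(1))
print('mouth top',at('top',420.4,198.6,88)[:2].round(1))
print('mouth scene',at('scene',100+307/2.2,165+317/2.2,88)[:2].round(1))
# tray corners
for u,v in((202,54),(289,50),(291,136),(206,140)): print('tray top',at('top',200+u/2.5,165+v/2.5,28)[:2].round(1))
for u,v in((513,213),(581,175),(626,234),(559,275)): print('tray sc',at('scene',100+u/2.2,165+v/2.2,28 if v<260 else 28)[:2].round(1))
for u,v in((14,48),(601,17),(610,147),(19,178)): print('deck',at('top',200+u/2.5,165+v/2.5,12)[:2].round(1))
for u,v in((451,324),(628,257)): print('green',at('top',200+u/2.5,165+v/2.5,72)[:2].round(1))
for u,v in((692,240),(738,175),(785,262),(738,288)): print('mouse',at('top',200+u/2.5,165+v/2.5,20)[:2].round(1))
E
```

```text
[[ 0.242 -0.    -0.97 ]
 [ 0.97  -0.001  0.242]
 [-0.001 -1.     0.   ]]
top red minenc [ 626.5 -217. ] 35.5 lsq [ 626.8 -216.8]
top yel minenc [634.6 -78.6] 35.4 lsq [634.6 -78.9]
top blu minenc [613.8 217.7] 35.1 lsq [613.6 218. ]
scene red minenc [ 627.8 -216.2] 34.9 lsq [ 627.6 -216.7]
scene yel minenc [634.9 -79.1] 35.4 lsq [635.  -79.1]
scene blu minenc [614.6 216.9] 34.3 lsq [614.5 217. ]
mouth top [ 625.6 -220.9]
mouth scene [ 624.1 -218.7]
tray top [659.5 106.3]
tray top [663.9  22.1]
tray top [580.5  19.6]
tray top [576.2 101.6]
tray sc [586.   19.4]
tray sc [579.8 103.5]
tray sc [662.  106.1]
tray sc [669.9  23.6]
deck [666.5 291.5]
deck [ 700.3 -282.6]
deck [ 573. -291.]
deck [539.1 284.7]
green [ 403.  -130.4]
green [ 466.3 -294.9]
mouse [ 482.9 -368.1]
mouse [ 546.  -412.9]
mouse [ 462.3 -457.5]
mouse [ 437.  -412.1]
```

```bash
python3 -m creep '[{"slide":[0,0,0],"yaw":-0.122},{"slide":[0,0,0],"yaw":-0.1225},{"slide":[-0.045,0,-0.028],"yaw":0},{"slide":[-0.045,0,-0.028],"yaw":0},{"slide":[-0.045,0,-0.028],"yaw":0},{"slide":[-0.045,0,-0.028],"yaw":0},{"slide":[-0.045,0,-0.028],"yaw":0},{"slide":[-0.045,0,-0.028],"yaw":0},{"slide":[-0.045,0,-0.028],"yaw":0},{"slide":[-0.045,0,-0.028],"yaw":0}]'
python3 -m creep '[{"slide":[-0.045,0,-0.028],"yaw":0},{"slide":[-0.045,0,-0.028],"yaw":0},{"slide":[-0.045,0,-0.028],"yaw":0},{"slide":[-0.045,0,-0.028],"yaw":0},{"slide":[-0.045,0,-0.028],"yaw":0},{"slide":[-0.045,0,-0.028],"yaw":0},{"slide":[-0.045,0,-0.028],"yaw":0},{"slide":[-0.045,0,-0.028],"yaw":0},{"slide":[0,0,0],"yaw":0},{"slide":[0,0,0],"yaw":0}]'
python3 - <<'E'
from h import *
s=manip.observe(); print(cv2.Rodrigues(s['tool_rot'])[0].round(3),s['eef_pos'],s['qpos'].round(2))
p=manip.camera_params('wrist'); R,_=cv2.Rodrigues(p['rvec']); print(-R.T@p['tvec'],R.round(2))
np.save('P1.npy',p,allow_pickle=True)
cv2.imwrite('pics/w1.png',manip.get_image('wrist'))
E
```

```text
time: 1.4
eef_pos: [363.8, 196.2, 231.3]
tool_rot: [-1.209, -1.209, 1.209]
force: [0.2, 1.5, -0.1]
opening: 85.7
time: 2.65
eef_pos: [586.5, -161.9, 230.6]
tool_rot: [-1.208, -1.208, 1.209]
force: [-1.0, 0.3, 0.2]
opening: 85.0
[[ 0.001 -0.002 -1.   ]
 [ 1.     0.001  0.001]
 [ 0.001 -1.     0.002]] [ 586.54524306 -161.92141198  230.62157751] [-0.29  0.37  1.48  0.    1.29 -1.86]
[ 513.92257226 -161.125373    372.04125536] [[ 0.    1.    0.  ]
 [ 0.96 -0.    0.28]
 [ 0.28  0.   -0.96]]
```

View pics/w1.png

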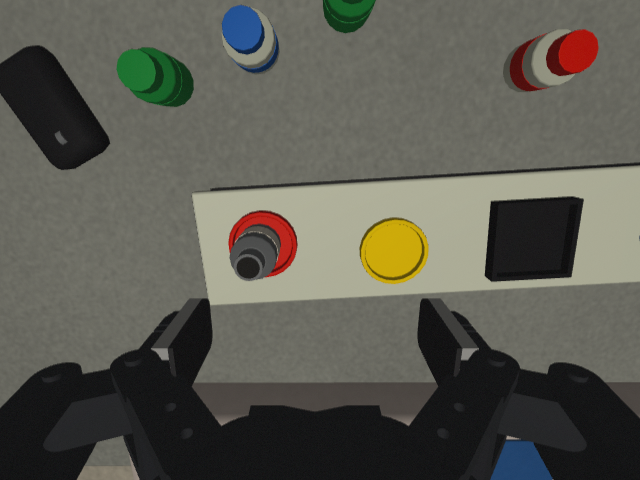

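The wrist view shows the spent bottle's mouth near (248,266) in the red dish, the yellow dish at (394,250), the tray at (534,239), and blue-, green- and red-capped bottles behind the deck. I'll refine with a crop.

```bash
python3 - <<'E'
from h import *
P=np.load('P1.npy',allow_pickle=True).item()
im=cv2.imread('pics/w1.png')
cv2.imwrite('pics/w1c.png',cv2.resize(im[195:295,215:315],None,fx=6,fy=6,interpolation=cv2.INTER_CUBIC))
H,S,V=cv2.split(cv2.cvtColor(im,cv2.COLOR_BGR2HSV))
for c,m in (('red',((H<8)|(H>172))&(S>130)),('yel',(H>20)&(H<35)&(S>130)),('blu',(H>100)&(H<125)&(S>130)),('blk',(V<50))):
    m=(m&((V>60)|(c=='blk'))).astype(np.uint8)
    k,l,st,ce=cv2.connectedComponentsWithStats(m)
    for i in range(1,k):
      if 200<st[i][4]<12000:
        cnt=max(cv2.findContours((l==i).astype(np.uint8),cv2.RETR_EXTERNAL,cv2.CHAIN_APPROX_NONE)[0],key=len)
        W=np.array([at('w',u,v,24,P)[:2] for u,v in cv2.convexHull(cnt)[:,0].astype(float)])
        A=np.c_[2*W,np.ones(len(W))]; q=np.linalg.lstsq(A,(W**2).sum(1),rcond=None)[0]
        r=np.sqrt(q[2]+q[0]**2+q[1]**2)
        print(c,st[i],ce[i].round(1),'circ24',q[:2].round(1),r.round(1),'z72',at('w',*ce[i],72,P)[:2].round(1),'z88',at('w',*ce[i],88,P)[:2].round(1))
for u,v in((490,201),(582,197),(571,277),(485,281)): print(at('w',u,v,28,P)[:2])
E
```

```text
red [ 546   29   53   47 1812] [572.2  52.5] circ24 [444.4  69.6] 20.8 z72 [453.7  37.8] z88 [456.9  27.1]
red [510  36  35  55 650] [520.9  68.3] circ24 [453.8  38. ] 22.4 z72 [4.647e+02 1.000e-01] z88 [467.4  -8.5]
red [ 229  211   68   66 1600] [269.9 236.1] circ24 [ 623.2 -214.3] 35.5 z72 [ 600.5 -200.2] z88 [ 595.9 -198.1]
yel [ 360  218   69   66 3546] [393.6 250.5] circ24 [631.1 -78.1] 35.9 z72 [614.1 -89.6] z88 [608.7 -93.4]
blu [ 222    5   42   49 1554] [242.6  29.2] circ24 [ 425.7 -223.1] 18.4 z72 [ 437.7 -214.8] z88 [ 441.8 -212. ]
blu [238  34  40  39 218] [264.6  61.4] circ24 [ 438.7 -214.2] 21.1 z72 [ 459.8 -199.1] z88 [ 462.7 -197.1]
blu [ 490  441   62   39 1741] [519.9 462.7] circ24 [920.9 102.6] 42.6 z72 [859.7  64.7] z88 [841.2  52.7]
blk [   0   46  110  124 7752] [ 50.8 107.3] circ24 [ 491.8 -402.1] 51.5 z72 [ 493.  -371.4] z88 [ 494.2 -360.2]
blk [211 163 429  28 842] [435.5 175.7] circ24 [-426.3 -114.9] 999.3 z72 [547.5 -58.3] z88 [545.7 -63.8]
blk [ 485  197   98   84 7088] [532.3 238.3] circ24 [618.4  63.2] 56.4 z72 [602.7  33.2] z88 [598.   22.8]
blk [237 257  22  21 366] [247.6 267.4] circ24 [ 648.8 -231.3] 11.6 z72 [ 630.1 -221.6] z88 [ 623.9 -218.4]
[577.26377591  13.08023633]
[573.362066   103.35469698]
[658.43650674 110.09587592]
[662.87577352  19.88401912]
```

View pics/w1c.png

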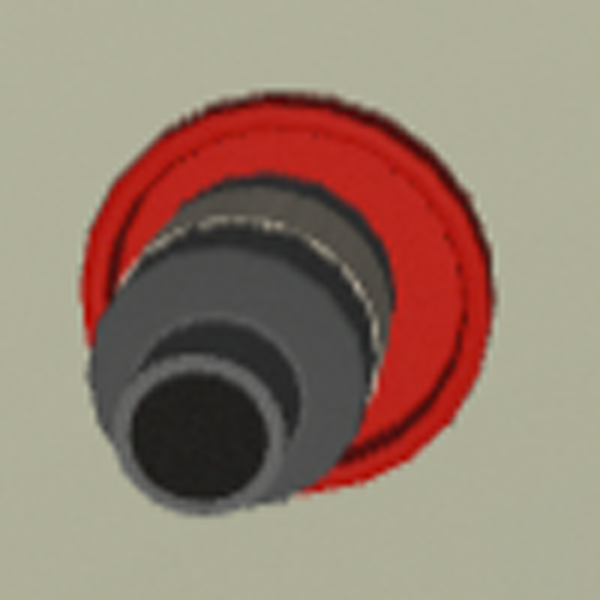

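```bash
python3 -m creep '[{"slide":[-0.0285,0.02,-0.019],"yaw":0},{"slide":[-0.029,0.03,-0.019],"yaw":0},{"slide":[0,0.03,0],"yaw":0},{"slide":[0,0.02,0],"yaw":0},{"slide":[0,0,0],"yaw":0}]' 1 30
python3 - <<'E'
from h import *
print(manip.observe()['eef_pos'])
cv2.imwrite('pics/w2.png',manip.get_image('wrist'))
E
```

```text
time: 3.32
eef_pos: [623.8, -218.0, 129.9]
tool_rot: [-1.205, -1.208, 1.211]
force: [-0.3, 0.5, 0.1]
opening: 85.5
[ 623.77758821 -218.04788834  129.91894194]
```

View pics/w2.png

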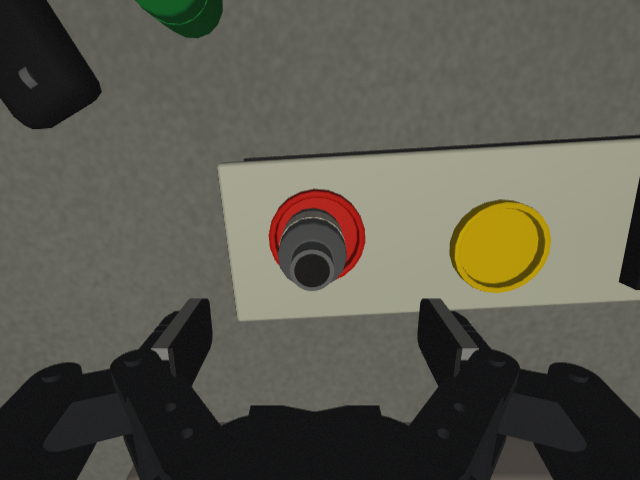

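The mouth is at (313,269), centred between the fingers (about u 315). I descend and close.

```bash
python3 -m creep '[{"slide":[0,0.03,0],"yaw":0},{"slide":[0,0.03,0],"yaw":0},{"slide":[0,0.02,0],"yaw":0},{"slide":[0,0.01,0],"yaw":0},{"slide":[0,0.01,0],"yaw":0},{"slide":[0,0,0],"yaw":0},{"slide":[0,0,0],"yaw":0}]'
python3 -m creep '[{"slide":[0,0,0],"yaw":0},{"slide":[0,0,0],"yaw":0},{"slide":[0,0,0],"yaw":0},{"slide":[0,0,0],"yaw":0},{"slide":[0,0,0],"yaw":0},{"slide":[0,0,0],"yaw":0},{"slide":[0,0,0],"yaw":0},{"slide":[0,0,0],"yaw":0}]' 0 30
python3 - <<'E'
from h import *
cv2.imwrite('pics/w3.png',manip.get_image('wrist'))
E
```

```text
time: 4.25
eef_pos: [625.7, -219.9, 32.1]
tool_rot: [-1.211, -1.21, 1.209]
force: [-0.3, 0.2, 1.0]
opening: 85.4
time: 5.25
eef_pos: [625.5, -219.9, 31.8]
tool_rot: [-1.21, -1.21, 1.209]
force: [-1.1, -1.0, 5.5]
opening: 43.3
```

View pics/w3.png

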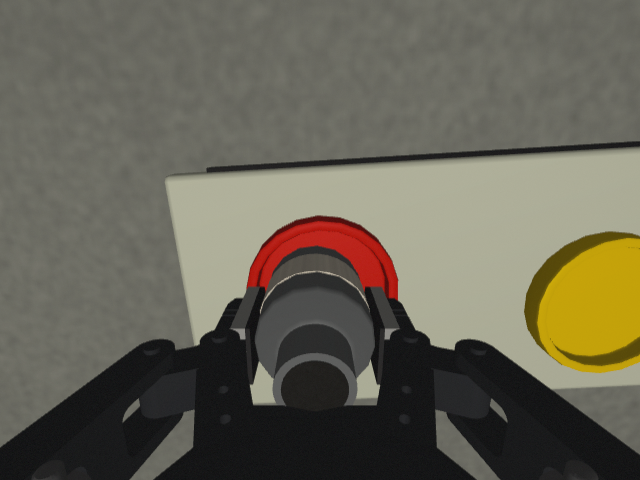

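```bash
python3 -m creep '[{"slide":[0,-0.01,0],"yaw":0},{"slide":[0,-0.02,0],"yaw":0},{"slide":[0,-0.03,0],"yaw":0},{"slide":[0,0,0],"yaw":0}]'
python3 -m creep '[{"slide":[0.02,0,0.004],"yaw":0},{"slide":[0.04,0,0],"yaw":0},{"slide":[0.04,0,0],"yaw":0},{"slide":[0.04,0,0],"yaw":0},{"slide":[0.042,0,0],"yaw":0},{"slide":[0.04,0,0],"yaw":0},{"slide":[0.04,0,0],"yaw":0},{"slide":[0.02,0,0],"yaw":0},{"slide":[0,0,0],"yaw":0},{"slide":[0,0,0],"yaw":0}]'
python3 - <<'E'
from h import *
print(manip.observe()['eef_pos'])
cv2.imwrite('pics/w4.png',manip.get_image('wrist'))
E
```

```text
time: 5.8
eef_pos: [626.5, -220.3, 93.6]
tool_rot: [-1.214, -1.212, 1.208]
force: [0.9, -0.1, 0.5]
opening: 43.4
time: 7.05
eef_pos: [620.9, 61.3, 90.9]
tool_rot: [-1.209, -1.208, 1.209]
force: [0.8, 0.2, -0.4]
opening: 43.2
[620.8982257   61.28942225  90.93481895]
```

View pics/w4.png

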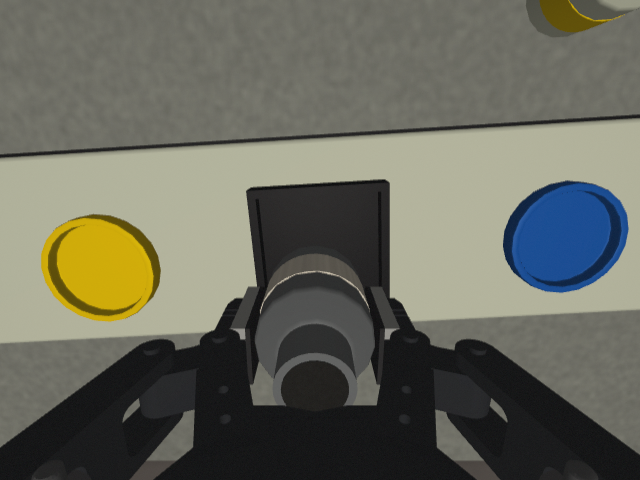

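```bash
python3 -m creep '[{"slide":[0,0.02,0],"yaw":0},{"slide":[0,0.02,0],"yaw":0},{"slide":[0,0.01,0],"yaw":0},{"slide":[0,0.004,0],"yaw":0},{"slide":[0,0.002,0],"yaw":0},{"slide":[0,0.001,0],"yaw":0},{"slide":[0,0,0],"yaw":0},{"slide":[0,0,0],"yaw":0}]'
```

```text
time: 8.1
eef_pos: [621.4, 62.3, 34.7]
tool_rot: [-1.21, -1.21, 1.209]
force: [-0.4, -0.5, -0.5]
opening: 43.5
```

```bash
python3 -m creep '[{"slide":[0,0.001,0],"yaw":0},{"slide":[0,0.001,0],"yaw":0},{"slide":[0,0,0],"yaw":0},{"slide":[0,0,0],"yaw":0}]'
```

```text
time: 8.6
eef_pos: [621.3, 62.3, 32.8]
tool_rot: [-1.21, -1.209, 1.209]
force: [-1.8, -0.6, 4.4]
opening: 43.3
```

```bash
python3 -m creep '[{"slide":[0,0,0],"yaw":0},{"slide":[0,0,0],"yaw":0},{"slide":[0,0,0],"yaw":0},{"slide":[0,0,0],"yaw":0},{"slide":[0,-0.01,0],"yaw":0},{"slide":[0,-0.03,0],"yaw":0},{"slide":[0,-0.04,0],"yaw":0},{"slide":[0,-0.04,0],"yaw":0},{"slide":[0,0,0],"yaw":0}]' 1 30
python3 - <<'E'
from h import *
print(manip.observe()['eef_pos'])
cv2.imwrite('pics/w5.png',manip.get_image('wrist'))
E
```

```text
time: 9.72
eef_pos: [623.6, 62.4, 157.0]
tool_rot: [-1.215, -1.216, 1.204]
force: [-0.5, 0.1, -0.3]
opening: 85.3
[623.55528013  62.41472777 156.95034593]
```

View pics/w5.png

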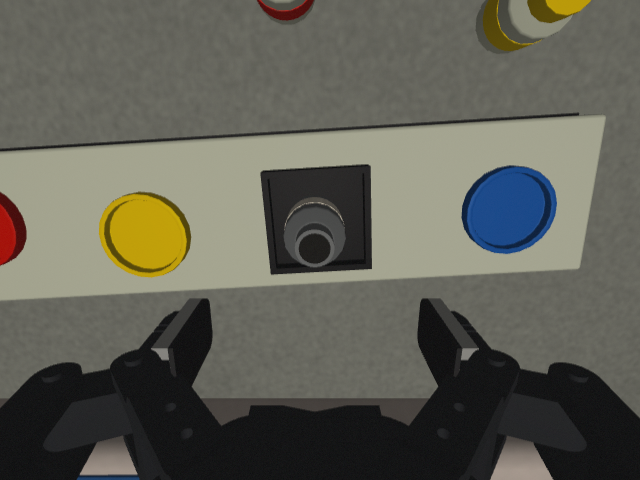

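The spent bottle stands upright in the tray with its mouth at (315,247). Next is the red-capped bottle.

```bash
python3 -m creep '[{"slide":[-0.005,0,0.037],"yaw":0},{"slide":[-0.006,0,0.04],"yaw":0},{"slide":[-0.006,0,0.05],"yaw":0},{"slide":[-0.006,0,0.04],"yaw":0},{"slide":[0,0.03,0],"yaw":0},{"slide":[0,0.02,0],"yaw":0},{"slide":[0,0,0],"yaw":0},{"slide":[0,0,0],"yaw":0}]' 1 30
python3 - <<'E'
from h import *
print(manip.observe()['eef_pos'])
cv2.imwrite('pics/w6.png',manip.get_image('wrist'))
E
```

```text
time: 10.78
eef_pos: [454.3, 39.3, 102.4]
tool_rot: [-1.209, -1.209, 1.209]
force: [0.2, -0.0, 0.7]
opening: 85.4
[454.34124838  39.31482589 102.38641022]
```

View pics/w6.png

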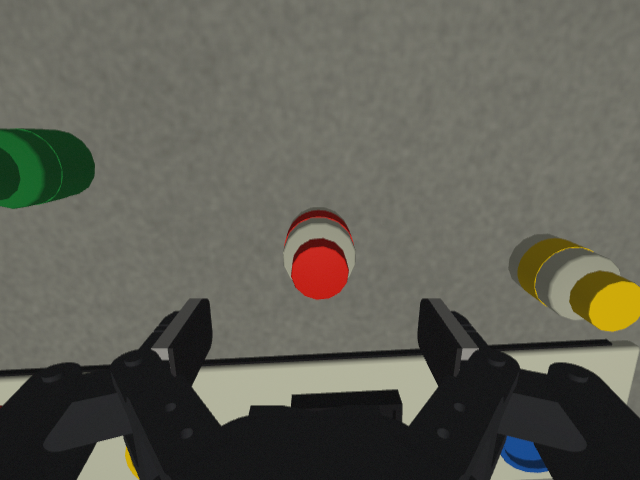

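The red cap is at (320,269), within 2 mm of centred. I descend 86 mm and grip.

```bash
python3 -m creep '[{"slide":[0.001,0.03,0],"yaw":0},{"slide":[0,0.03,0],"yaw":0},{"slide":[0,0.016,0],"yaw":0},{"slide":[0,0.01,0],"yaw":0},{"slide":[0,0,0],"yaw":0},{"slide":[0,0,0],"yaw":0}]'
python3 -m creep '[{"slide":[0,0,0],"yaw":0},{"slide":[0,0,0],"yaw":0},{"slide":[0,0,0],"yaw":0},{"slide":[0,0,0],"yaw":0},{"slide":[0,0,0],"yaw":0},{"slide":[0,0,0],"yaw":0},{"slide":[0,0,0],"yaw":0},{"slide":[0,0,0],"yaw":0}]' 0 35
```

```text
time: 11.58
eef_pos: [454.9, 40.4, 17.0]
tool_rot: [-1.21, -1.21, 1.208]
force: [-0.6, 0.3, -0.3]
opening: 85.4
time: 12.58
eef_pos: [454.5, 40.3, 16.8]
tool_rot: [-1.21, -1.21, 1.208]
force: [-1.6, -0.0, 5.1]
opening: 43.0
```

```bash
python3 -m creep '[{"slide":[0,-0.01,0],"yaw":0},{"slide":[0,-0.03,0],"yaw":0},{"slide":[0,-0.03,0],"yaw":0},{"slide":[0,-0.02,0],"yaw":0},{"slide":[0,0,0],"yaw":0}]'
python3 -m creep '[{"slide":[-0.016,0,-0.011],"yaw":0},{"slide":[-0.04,0,-0.026],"yaw":0},{"slide":[-0.04,0,-0.027],"yaw":0},{"slide":[-0.04,0,-0.027],"yaw":0},{"slide":[-0.04,0,-0.027],"yaw":0},{"slide":[-0.04,0,-0.027],"yaw":0},{"slide":[-0.03,0,-0.02],"yaw":0},{"slide":[-0.01,0,-0.006],"yaw":0},{"slide":[0,0,0],"yaw":0},{"slide":[0,0,0],"yaw":0}]'
python3 - <<'E'
from h import *
print(manip.observe()['eef_pos'])
cv2.imwrite('pics/w7.png',manip.get_image('wrist'))
E
```

```text
time: 13.2
eef_pos: [455.1, 40.3, 107.7]
tool_rot: [-1.212, -1.212, 1.207]
force: [-0.2, 0.3, -0.7]
opening: 42.9
time: 14.45
eef_pos: [624.1, -214.8, 105.7]
tool_rot: [-1.207, -1.209, 1.209]
force: [-0.5, 0.0, 0.2]
opening: 42.9
[ 624.13847432 -214.7797372   105.72819072]
```

View pics/w7.png

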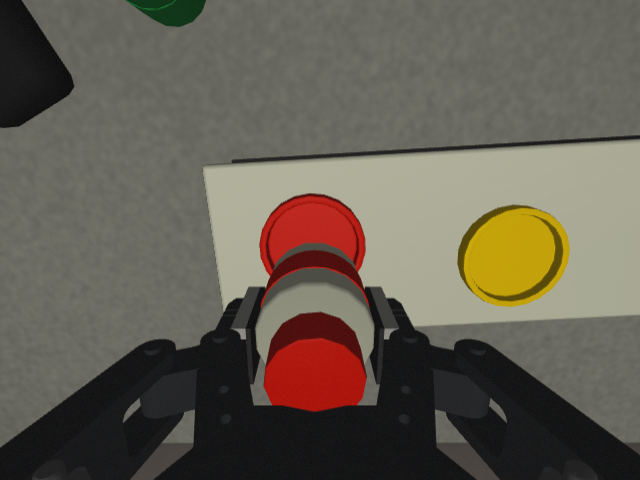

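```bash
python3 -m creep '[{"slide":[0,0.02,-0.001],"yaw":0},{"slide":[0,0.03,0],"yaw":0},{"slide":[0,0.01,0],"yaw":0},{"slide":[0,0.006,0],"yaw":0},{"slide":[0,0.004,0],"yaw":0},{"slide":[0,0.001,0],"yaw":0},{"slide":[0,0.001,0],"yaw":0},{"slide":[0,0,0],"yaw":0},{"slide":[0,0,0],"yaw":0}]'
```

```text
time: 15.62
eef_pos: [626.2, -215.8, 34.5]
tool_rot: [-1.21, -1.209, 1.209]
force: [-0.0, 0.7, 0.2]
opening: 43.1
```

```bash
python3 -m creep '[{"slide":[0,0.001,0],"yaw":0},{"slide":[0,0.001,0],"yaw":0},{"slide":[0,0,0],"yaw":0},{"slide":[0,0,0],"yaw":0}]'
```

```text
time: 16.12
eef_pos: [626.2, -215.8, 32.9]
tool_rot: [-1.21, -1.209, 1.209]
force: [-3.2, 0.2, 4.9]
opening: 43.1
```

Contact at the expected height, so I release and retreat.

```bash
python3 -m creep '[{"slide":[0,0,0],"yaw":0},{"slide":[0,0,0],"yaw":0},{"slide":[0,0,0],"yaw":0},{"slide":[0,0,0],"yaw":0},{"slide":[0,-0.01,0],"yaw":0},{"slide":[0,-0.03,0],"yaw":0},{"slide":[0,-0.04,0],"yaw":0},{"slide":[0,-0.03,0],"yaw":0},{"slide":[0,0,0],"yaw":0}]' 1 35
python3 - <<'E'
from h import *
print(manip.observe()['eef_pos'])
cv2.imwrite('pics/w8.png',manip.get_image('wrist'))
E
```

```text
time: 17.25
eef_pos: [627.9, -216.4, 146.1]
tool_rot: [-1.216, -1.213, 1.208]
force: [0.3, 0.3, -0.6]
opening: 85.3
[ 627.86541031 -216.37514514  146.05278807]
```

View pics/w8.png

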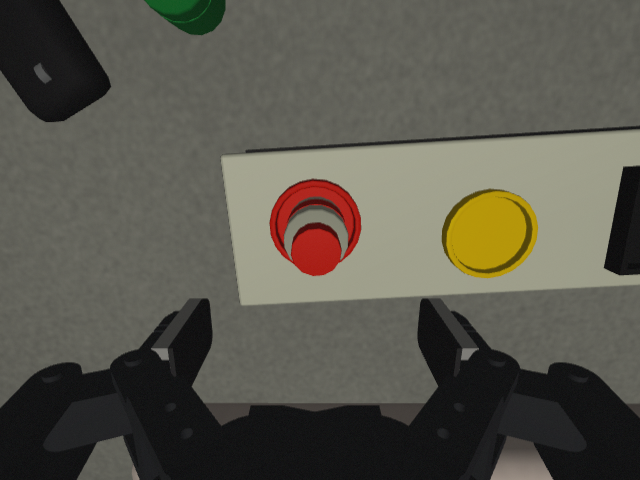

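```bash
python3 -m creep '[{"slide":[0,0,0.037],"yaw":0},{"slide":[0,0,0.05],"yaw":0},{"slide":[0,0,0.05],"yaw":0},{"slide":[0,0,0.05],"yaw":0},{"slide":[0,0.02,0],"yaw":0},{"slide":[0,0.02,0],"yaw":0},{"slide":[0,0,0],"yaw":0},{"slide":[0,0,0],"yaw":0}]' 0.85 35
python3 - <<'E'
from h import *
print(manip.observe()['eef_pos'])
cv2.imwrite('pics/w9.png',manip.get_image('wrist'))
E
```

```text
time: 18.3
eef_pos: [439.2, -215.7, 102.2]
tool_rot: [-1.209, -1.209, 1.209]
force: [-0.0, -0.3, 0.6]
opening: 72.6
[ 439.20674009 -215.69792307  102.18474191]
```

View pics/w9.png

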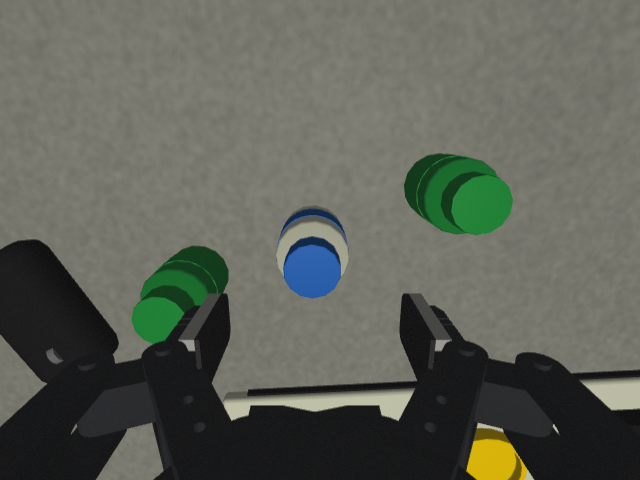

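The blue cap is at (312,268). The green look-alike at left, (158,319), is close to the left finger, so I turn the jaws to clear both greens before descending.

```bash
python3 -m creep '[{"slide":[-0.001,0,0],"yaw":0.18},{"slide":[0,0,0],"yaw":0.18},{"slide":[0,0,0],"yaw":0.18},{"slide":[0,0,0],"yaw":0},{"slide":[0,0.01,0],"yaw":0},{"slide":[0,0,0],"yaw":0}]'
python3 - <<'E'
from h import *
print(manip.observe()['eef_pos'])
cv2.imwrite('pics/w10.png',manip.get_image('wrist'))
E
```

```text
time: 19.1
eef_pos: [438.5, -216.3, 91.4]
tool_rot: [-1.415, -0.803, 0.805]
force: [0.5, 0.6, 0.1]
opening: 72.6
[ 438.46108666 -216.32643611   91.36345059]
```

View pics/w10.png

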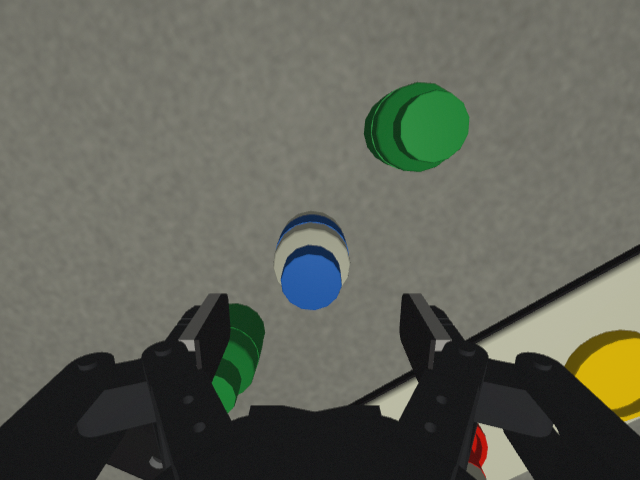

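```bash
python3 -m creep '[{"slide":[-0.001,0.02,0],"yaw":0},{"slide":[0,0.03,0],"yaw":0},{"slide":[0,0.015,0],"yaw":0},{"slide":[0,0.01,0],"yaw":0},{"slide":[0,0,0],"yaw":0},{"slide":[0,0,0],"yaw":0}]'
python3 -m creep '[{"slide":[0,0,0],"yaw":0},{"slide":[0,0,0],"yaw":0},{"slide":[0,0,0],"yaw":0},{"slide":[0,0,0],"yaw":0},{"slide":[0,0,0],"yaw":0},{"slide":[0,0,0],"yaw":0},{"slide":[0,0,0],"yaw":0},{"slide":[0,0,0],"yaw":0}]' 0 35
```

```text
time: 19.9
eef_pos: [439.1, -217.8, 17.8]
tool_rot: [-1.418, -0.804, 0.802]
force: [-0.4, 0.2, 1.1]
opening: 72.7
time: 20.9
eef_pos: [439.0, -217.7, 18.0]
tool_rot: [-1.418, -0.803, 0.802]
force: [-0.3, 0.8, 5.6]
opening: 43.1
```

```bash
python3 -m creep '[{"slide":[0,-0.01,0],"yaw":0},{"slide":[0,-0.03,0],"yaw":0},{"slide":[0,-0.03,0],"yaw":0},{"slide":[0,-0.03,0],"yaw":-0.18},{"slide":[0,-0.01,0],"yaw":-0.18},{"slide":[0,0,0],"yaw":-0.18},{"slide":[0,0,0],"yaw":0},{"slide":[0.015,0,-0.006],"yaw":0},{"slide":[0.04,0,-0.016],"yaw":0}]'
python3 -m creep '[{"slide":[0.045,0,-0.018],"yaw":0},{"slide":[0.045,0,-0.018],"yaw":0},{"slide":[0.045,0,-0.018],"yaw":0},{"slide":[0.045,0,-0.018],"yaw":0},{"slide":[0.045,0,-0.018],"yaw":0},{"slide":[0.045,0,-0.018],"yaw":0},{"slide":[0.04,0,-0.016],"yaw":0},{"slide":[0.03,0,-0.012],"yaw":0},{"slide":[0,0,0],"yaw":0},{"slide":[0,0,0],"yaw":0}]'
```

```text
time: 22.02
eef_pos: [460.8, -162.2, 127.2]
tool_rot: [-1.212, -1.205, 1.205]
force: [0.9, -0.1, -1.7]
opening: 43.0
time: 23.28
eef_pos: [595.9, 177.6, 126.8]
tool_rot: [-1.209, -1.207, 1.21]
force: [1.3, -1.3, -1.4]
opening: 43.4
```

```bash
python3 -m creep '[{"slide":[0.02,0,-0.009],"yaw":0},{"slide":[0.02,0,-0.009],"yaw":0},{"slide":[0,0.02,0],"yaw":0},{"slide":[0,0,0],"yaw":0},{"slide":[0,0,0],"yaw":0}]'
python3 - <<'E'
from h import *
print(manip.observe()['eef_pos'])
cv2.imwrite('pics/w11.png',manip.get_image('wrist'))
E
```

```text
time: 23.9
eef_pos: [615.1, 217.4, 107.8]
tool_rot: [-1.21, -1.209, 1.208]
force: [0.3, -0.6, 0.2]
opening: 42.8
[615.06046066 217.39974435 107.80492568]
```

View pics/w11.png

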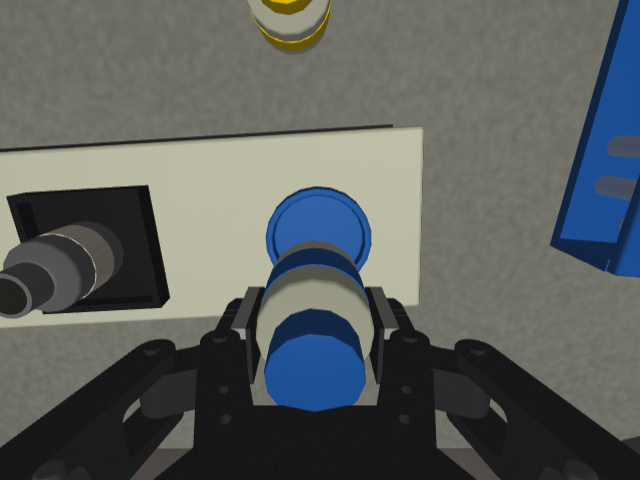

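The held blue bottle is over the blue dish (dish centre near u 318, fingers near 315). Lowering.

```bash
python3 -m creep '[{"slide":[0,0.02,0.001],"yaw":0},{"slide":[0,0.03,0],"yaw":0},{"slide":[0,0.01,0],"yaw":0},{"slide":[0,0.006,0],"yaw":0},{"slide":[0,0.004,0],"yaw":0},{"slide":[0,0.001,0],"yaw":0},{"slide":[0,0.001,0],"yaw":0},{"slide":[0,0,0],"yaw":0},{"slide":[0,0,0],"yaw":0}]'
```

```text
time: 25.08
eef_pos: [613.8, 217.4, 35.5]
tool_rot: [-1.209, -1.209, 1.209]
force: [0.0, -0.3, -0.2]
opening: 43.1
```

```bash
python3 -m creep '[{"slide":[0,0.001,0],"yaw":0},{"slide":[0,0.001,0],"yaw":0},{"slide":[0,0,0],"yaw":0},{"slide":[0,0,0],"yaw":0}]'
```

```text
time: 25.58
eef_pos: [613.8, 217.4, 34.1]
tool_rot: [-1.209, -1.209, 1.209]
force: [-2.7, -0.6, 4.7]
opening: 43.1
```

```bash
python3 -m creep '[{"slide":[0,0,0],"yaw":0},{"slide":[0,0,0],"yaw":0},{"slide":[0,0,0],"yaw":0},{"slide":[0,0,0],"yaw":0},{"slide":[0,-0.01,0],"yaw":0},{"slide":[0,-0.03,0],"yaw":0},{"slide":[0,-0.04,0],"yaw":0},{"slide":[0,-0.03,0],"yaw":0},{"slide":[0,0,0],"yaw":0}]' 1 35
python3 - <<'E'
from h import *
print(manip.observe()['eef_pos'])
cv2.imwrite('pics/w12.png',manip.get_image('wrist'))
E
python3 -m creep '[{"slide":[-0.005,0,0.039],"yaw":0},{"slide":[-0.005,0,0.05],"yaw":0},{"slide":[-0.005,0,0.05],"yaw":0},{"slide":[0,0.02,0],"yaw":0},{"slide":[0,0.02,0],"yaw":0},{"slide":[0,0,0],"yaw":0},{"slide":[0,0,0],"yaw":0}]'
python3 - <<'E'
from h import *
print(manip.observe()['eef_pos'])
cv2.imwrite('pics/w13.png',manip.get_image('wrist'))
E
```

```text
time: 26.7
eef_pos: [615.5, 218.0, 147.0]
tool_rot: [-1.213, -1.215, 1.204]
force: [0.7, -0.6, -0.9]
opening: 85.5
[615.45805513 217.96465649 147.01526988]
time: 27.62
eef_pos: [474.8, 202.4, 103.2]
tool_rot: [-1.209, -1.209, 1.209]
force: [-0.1, 0.2, -0.6]
opening: 85.3
[474.81278223 202.43433079 103.22439221]
```

View pics/w12.png

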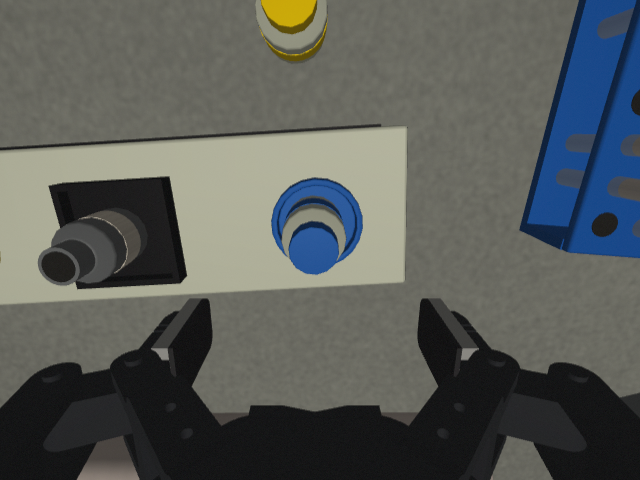

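View pics/w13.png

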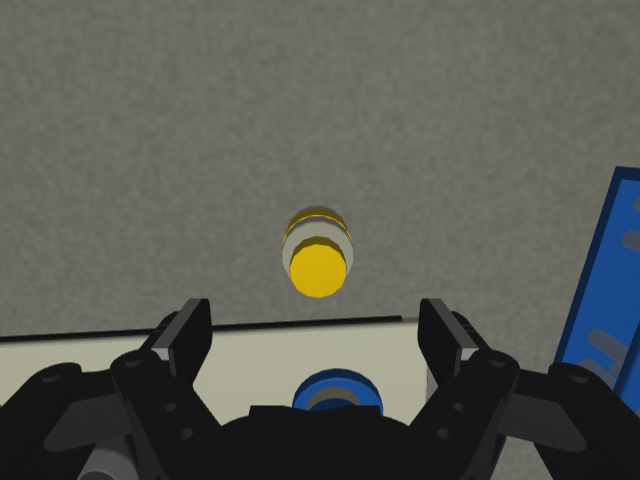

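The blue bottle stands centred in its dish, cap at (314,247). The yellow cap is at (318,269), centred between the fingers. Descending.

```bash
python3 -m creep '[{"slide":[0.0005,0.03,0],"yaw":0},{"slide":[0,0.03,0],"yaw":0},{"slide":[0,0.016,0],"yaw":0},{"slide":[0,0.01,0],"yaw":0},{"slide":[0,0,0],"yaw":0},{"slide":[0,0,0],"yaw":0}]'
python3 -m creep '[{"slide":[0,0,0],"yaw":0},{"slide":[0,0,0],"yaw":0},{"slide":[0,0,0],"yaw":0},{"slide":[0,0,0],"yaw":0},{"slide":[0,0,0],"yaw":0},{"slide":[0,0,0],"yaw":0},{"slide":[0,0,0],"yaw":0},{"slide":[0,0,0],"yaw":0}]' 0 35
```

```text
time: 28.42
eef_pos: [475.4, 203.2, 18.1]
tool_rot: [-1.21, -1.21, 1.208]
force: [0.7, -0.1, -0.2]
opening: 85.4
time: 29.42
eef_pos: [475.1, 203.1, 17.9]
tool_rot: [-1.21, -1.21, 1.208]
force: [-0.5, 0.0, 5.8]
opening: 42.7
```

```bash
python3 -m creep '[{"slide":[0,-0.01,0],"yaw":0},{"slide":[0,-0.03,0],"yaw":0},{"slide":[0,-0.03,0],"yaw":0},{"slide":[0,-0.03,0],"yaw":0},{"slide":[0,-0.01,0],"yaw":0},{"slide":[0,0,0],"yaw":0},{"slide":[-0.02,0,-0.011],"yaw":0},{"slide":[-0.04,0,-0.023],"yaw":0}]'
python3 -m creep '[{"slide":[-0.045,0,-0.025],"yaw":0},{"slide":[-0.045,0,-0.025],"yaw":0},{"slide":[-0.045,0,-0.025],"yaw":0},{"slide":[-0.045,0,-0.025],"yaw":0},{"slide":[-0.03,0,-0.017],"yaw":0},{"slide":[-0.012,0,-0.007],"yaw":0},{"slide":[0,0.02,0],"yaw":0},{"slide":[0,0,0],"yaw":0},{"slide":[0,0,0],"yaw":0}]'
python3 - <<'E'
from h import *
print(manip.observe()['eef_pos'])
cv2.imwrite('pics/w14.png',manip.get_image('wrist'))
E
```

```text
time: 30.42
eef_pos: [507.6, 143.0, 125.7]
tool_rot: [-1.206, -1.209, 1.213]
force: [0.2, -0.5, -1.1]
opening: 42.7
time: 31.55
eef_pos: [632.4, -78.3, 107.3]
tool_rot: [-1.208, -1.209, 1.21]
force: [0.4, -0.2, -0.1]
opening: 42.7
[632.39339351 -78.30549333 107.28694942]
```

View pics/w14.png

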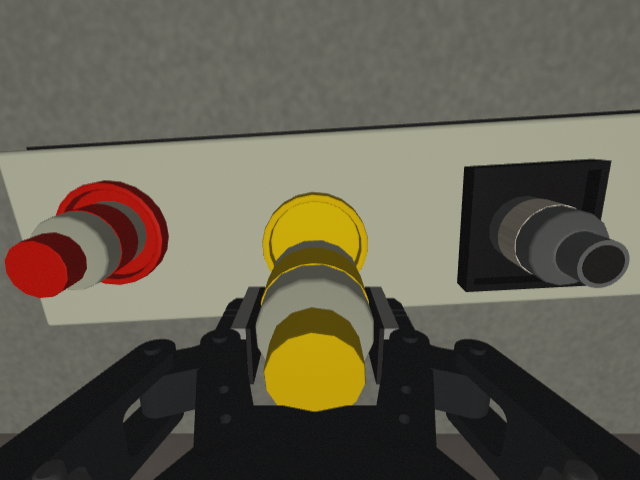

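The yellow bottle is over its dish (dish u 315, v 243, the same layout as the blue case). Lowering.

```bash
python3 -m creep '[{"slide":[0,0.02,0],"yaw":0},{"slide":[0,0.03,0],"yaw":0},{"slide":[0,0.01,0],"yaw":0},{"slide":[0,0.006,0],"yaw":0},{"slide":[0,0.004,0],"yaw":0},{"slide":[0,0.001,0],"yaw":0},{"slide":[0,0.001,0],"yaw":0},{"slide":[0,0,0],"yaw":0},{"slide":[0,0,0],"yaw":0}]'
```

```text
time: 32.72
eef_pos: [632.8, -79.1, 35.5]
tool_rot: [-1.21, -1.209, 1.209]
force: [0.0, 0.3, -1.9]
opening: 42.8
```

```bash
python3 -m creep '[{"slide":[0,0.001,0],"yaw":0},{"slide":[0,0.001,0],"yaw":0},{"slide":[0,0,0],"yaw":0},{"slide":[0,0,0],"yaw":0}]'
```

```text
time: 33.22
eef_pos: [632.8, -79.1, 33.9]
tool_rot: [-1.21, -1.209, 1.209]
force: [-1.4, 0.5, 6.0]
opening: 42.8
```

```bash
python3 -m creep '[{"slide":[0,0,0],"yaw":0},{"slide":[0,0,0],"yaw":0},{"slide":[0,0,0],"yaw":0},{"slide":[0,0,0],"yaw":0},{"slide":[0,-0.01,0],"yaw":0},{"slide":[0,-0.03,0],"yaw":0},{"slide":[0,-0.04,0],"yaw":0},{"slide":[0,-0.03,0],"yaw":0},{"slide":[0,-0.04,0],"yaw":0},{"slide":[0,0,0],"yaw":0}]' 1 35
python3 -m creep '[{"slide":[0,-0.02,0.05],"yaw":0},{"slide":[0,-0.02,0.05],"yaw":0},{"slide":[0,0,0.05],"yaw":0},{"slide":[0,0,0.05],"yaw":0},{"slide":[0,0,0],"yaw":0},{"slide":[0,0,0],"yaw":0}]'
python3 - <<'E'
from h import *
print(manip.observe()['eef_pos'])
P=manip.camera_params('wrist'); np.save('P2.npy',P,allow_pickle=True)
for n in('wrist','top','scene'): cv2.imwrite(f'pics/{n}_end.png',manip.get_image(n))
t=cv2.imread('pics/top_end.png')
cv2.imwrite('pics/topc_end.png',cv2.resize(t[165:310,200:520],None,fx=2.5,fy=2.5,interpolation=cv2.INTER_CUBIC))
s=cv2.imread('pics/scene_end.png')
cv2.imwrite('pics/scc_end.png',cv2.resize(s[165:365,100:460],None,fx=2.2,fy=2.2,interpolation=cv2.INTER_CUBIC))
for nm in('top','scene'):
  I=cv2.imread(f'pics/{nm}_end.png')
  H,S,V=cv2.split(cv2.cvtColor(I,cv2.COLOR_BGR2HSV))
  a=cv2.cvtColor(cv2.imread(f'pics/{nm}0.png'),cv2.COLOR_BGR2GRAY);b=cv2.cvtColor(I,cv2.COLOR_BGR2GRAY)
  d=cv2.absdiff(a,b)
  if nm=='top': print('rack diff',(d[190:290,105:170]>30).sum(),'mouse diff',(d[230:285,470:520]>30).sum())
E
```

```text
time: 34.48
eef_pos: [634.8, -79.4, 188.0]
tool_rot: [-1.217, -1.215, 1.206]
force: [-0.5, 0.1, -0.8]
opening: 85.5
time: 35.22
eef_pos: [433.1, -79.1, 223.4]
tool_rot: [-1.21, -1.21, 1.208]
force: [0.3, -0.4, 0.2]
opening: 85.7
[433.14391868 -79.14522133 223.41890284]
rack diff 0 mouse diff 0
```

View pics/wrist_end.png

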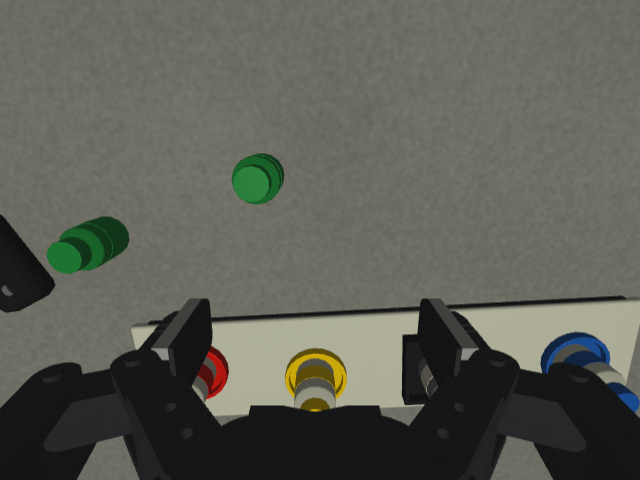

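View pics/topc_end.png

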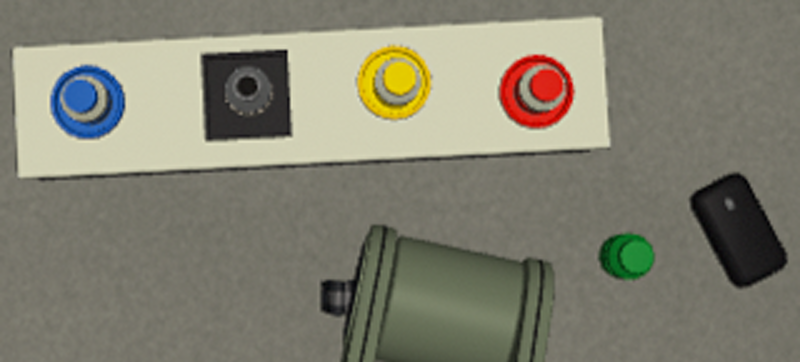

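View pics/scc_end.png

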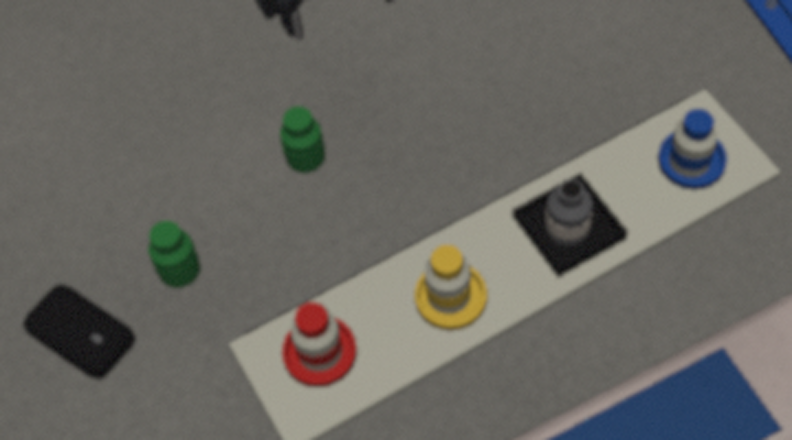

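All four bottles are upright in the right places. I'll do a numeric check of the cap positions at z = 88 mm before handing in.

```bash
python3 - <<'E'
from h import *
T={'blue':((81,97),(698,124),(614,217.5)),'spent':((248,86),(572,187),(621.5,62.7)),'yel':((400,76),(447,260),(634.8,-79)),'red':((547,84),(312,318),(627.2,-216.7))}
for k,(a,b,c) in T.items():
  print(k,(at('top',200+a[0]/2.5,165+a[1]/2.5,88)[:2]-c).round(1),(at('scene',100+b[0]/2.2,165+b[1]/2.2,88)[:2]-c).round(1))
E
```

```text
blue [-3.1 -3.7] [ 2.1 -3.6]
spent [ 0.6 -3.4] [-1.8  2.2]
yel [-2.6 -2.3] [-1.9 -0.3]
red [-1.6 -0.5] [-0.   1.6]
```

```bash
python3 -c "
from station import manip
print(manip.close_job())"
```

```text
the job is handed in; nothing more can be done
None
```

The reagent changeover is done and handed in at about 35.5 s of the 112 s allowed; closing the job gave no verdict. I moved the spent bottle from the red station to the return tray first. Then the red, blue and yellow bottles each went into the station of their own colour, lowered until light contact (about 5–6 N) before release.

- **Position:** in the final top and scene views, the bottle axes are within about 5 mm of their targets; the limits are 13 mm for the stations and 22 mm for the tray. The two cameras disagree by up to 6 mm on the spent bottle, and the wrist camera was offset a further 3–4 mm.
- **Standing and contact:** all four bottles look upright and sit inside their rims, and the gripper is open and well clear of everything.
- **Bystanders:** the top view shows no change at the tube rack or the mouse. The green look-alikes were not touched.
- **Not measured:** I read uprightness from the pictures. Seating height comes from where each bottle made contact on the way down.

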